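# Set the blank selector on a drinks dispenser by clicks and start it

## Task

Set the drinks dispenser's control unit and start it: turn the blank black knob counterclockwise (seen from above) until it comes up against its end stop, then turn it clockwise by exactly three clicks and let go of it, and only then press the green start button fully down. Do not force the knob against its stop, and leave the cup, the flask and the bottle where they stand.

Things in the scene. Friction and masses are not known exactly. Their poses are not given: they have to be found in the camera images.
- unit: Control unit: fixed steel case 160 mm (its x) by 280 mm (its y) by 75 mm high, on the table; origin at the centre of its underside, x- side faces the robot. On its top stand the black knob (axis at x -15, y +65 mm) and the green start button (x -15, y -75 mm).
- knob_center (a point): Centre of the knob, on its vertical axis, 104 mm above the table; orientation is the case's, it does not turn with the knob. Knob: blank, black, round, finely ribbed cylinder 38 mm in diameter, from 87 to 121 mm above the table, over an aluminium collar 52 mm in diameter with its top at 85 mm.
- knob_top (a point): Centre of the knob's top face. The knob has 7 click positions; the first is right at the counterclockwise stop. Clicks are UNEVENLY spaced, 25 to 45 degrees: count by feel. Leaving one takes 0.1 to 0.22 N m, falling to nothing about half-way, then it snaps into the next; let go, it settles in the nearest. It starts 2 to 4 clicks from the stop, unknown which.
- mount (a joint): Twist (rad, clockwise from above positive) of the whole selector, with its stop, on its rubber mount: 0 when nothing turns the knob, a spring of 1.5 N m per rad. Clicks twist it under 0.16; forcing the knob against the stop twists it further, and 0.40 (0.6 N m) either way damages it. About 0.33 N m makes sure of the stop.
- spindle_tip (a point): Tip of the valve spindle, a brass pin 5 mm in diameter standing 6 mm out of the collar under the knob, towards the case's x+. A fine thread moves it only about 0.1 mm a click (outwards for clockwise), too little to be measured or seen: it serves only to judge the setting.
- spindle_seat (a point): Fixed point on the collar where the spindle tip stands with the knob at the fourth click from the stop. At the third click from the stop the tip is 0.1 mm inwards of it.
- start_button_top (a point): Centre of the top of the green spring push button, 28 mm in diameter, pressed straight down; it moves with the button.
- start_button (a joint): Travel of the start button: 0 released, 0.006 m fully down; fully down takes 5 N. It springs back.
- cup_mid (a point): Clear plastic cup, 86 mm rim diameter, 120 mm high, standing on the table; centre, half-way up. Leave it alone.
- flask_mid (a point): Steel flask, 72 mm in diameter, 200 mm high; centre, half-way up. Leave it alone.
- beer_bottle_mid (a point): Brown bottle, 60 mm in diameter, 220 mm high; centre, half-way up. Leave it alone.

How it is judged (in metres and radians):
On the way, in this order (a step that is already met when the one before it is completed fails the run):
1. the knob has been turned counterclockwise to its end stop (first click position) (x of spindle_tip in the frame of spindle_seat below -0.00044 m), for 0.1 s.
2. the knob stands at the third click from the stop and has been let go (x of spindle_tip in the frame of spindle_seat between -0.000153 and -4.5e-05 m and contact force between the fingers and selector below 0.3 N), for 0.2 s.
3. the start button is pressed down with the knob at the third click (x of spindle_tip in the frame of spindle_seat between -0.000153 and -4.5e-05 m and value of joint start_button above 0.0048 m), for 0.05 s.
At the end, for the whole second after the job is handed in: Knob let go at the third click from its counterclockwise stop (within that notch: spindle tip 0.045 to 0.153 mm inwards of its seat), start button pressed and sprung back (under 1.5 mm), cup, flask and bottle within 30 mm of where they stood (all of step 2 and value of joint start_button below 0.0015 m and distance of each of cup_mid, flask_mid, beer_bottle_mid from where it was at the start of the episode below 0.03 m); the robot touches nothing.
It fails at once if the selector was forced: twisted 0.40 rad or more on its mount (0.6 N m) (value of joint mount above 0.4 rad or value of joint mount below -0.4 rad).
It fails at once if the start button was pressed with the knob not at the third click (value of joint start_button above 0.004 m and not (x of spindle_tip in the frame of spindle_seat between -0.000153 and -4.5e-05 m)).
It fails at once if the cup was pushed away or knocked over (distance of cup_mid from where it was at the start of the episode above 0.03 m or angle between cup_mid's own z axis and vertical above 0.5 rad).
It fails at once if the flask was pushed away or knocked over (distance of flask_mid from where it was at the start of the episode above 0.03 m or angle between flask_mid's own z axis and vertical above 0.5 rad).
It fails at once if the beer bottle was pushed away or knocked over (distance of beer_bottle_mid from where it was at the start of the episode above 0.03 m or angle between beer_bottle_mid's own z axis and vertical above 0.5 rad).
It also fails if it takes over 72 s, if anything falls off the work surface, if the arm or the gripper's body presses on something with over 40 N, if the wrist force passes 120 N, or if a joint passes its speed limit or range.

## Robot

A 7-joint arm with a two-finger parallel gripper is mounted at the origin on the work surface. World frame = base frame: x ahead of the robot, y to its left, z up, the work surface at z = 0. Lengths are in mm, angles in rad, forces in N, time in s.
With the tool pointing down it reaches from about 400 to 875 mm from the base axis. Payload 4.4 kg.
Tool frame: the origin (TCP) lies midway between the tips of the shut fingers; the grasp point (between the pads) lies 19 mm behind it (ctrl.pinch_z is the distance from the TCP to the grasp point, in mm); z points along the fingers, y is the line along which they close (so a half turn about z gives the same grasp; the last joint's range is limited). The gripper opens to 85 mm and grips with 20 to 120 N. Pads are 22 mm wide; open, the fingers measure 114 mm over their backs; the gripper's body (76 mm by 85 mm) begins 54 mm behind the grasp point. The pads swing forward as they close: fully open they stand 13 mm farther back than shut.
Start: joints at [1.128, 0.628, 0.038, 1.517, -0.027, 0.996, -0.02], TCP at [239.193, -604.404, 231.313] pointing down, gripper open.
Joint ranges: [-3.06, 3.06], [-0.37, 2.12], [-1.25, 1.32], [0.18, 2.47], [-1.1, 4.24], [0.23, 1.98], [-2.94, 2.94]. Speed limits (rad/s): [2.57, 2.57, 3.14, 3.14, 3.14, 3.14, 3.14].

## Interface

Orientations are given as [roll, pitch, yaw] about the fixed x, y, z axes, in that order (R = Rz(yaw) Ry(pitch) Rx(roll)).
In Python, from cell import read_state, cams, order, ctrl gives the robot as it stands.
- The arm moves only by the tool move_arm, never from a script. Its argument "targets" is text: rows parted by semicolons, each of 7 numbers parted by spaces: the gripper's target within -1 to 1 (fully open at 1, half-way at 0, shut at -1), then the shift along the tool's x, y, z in cm, then the turn, a rotation vector about the tool's x, y, z in degrees. A call has 1 to 5 rows; each row shifts and turns the commanded pose from where the row before left it, along the tool's axes as they then stand; what a row does not reach is not made up. A row lasts 1/12 s, in which the tool goes at most 41.7 mm and 7.16 degrees, less where a joint would pass 70% of its speed; a pose out of reach is approached as far as the arm can. A call with a gripper value outside its range is refused whole. The fingers move at their own pace and stop on an object; the grip force is fixed at half the most. Time passes only in rows, so rows that do not move let the fingers close. It gives the time, the measured TCP pose, the force, the opening and the grip force at its end, in the units of the state.
- read_state(): the state, without advancing time (a new reading comes with each control period).
- cams.get_image(name): name is "side" or "top"; returns a dict with "color" (400x640x3 uint8, red, green, blue), "fovy" (degrees; the focal length in pixels is half the picture's height over the tangent of half this angle, whatever the lens; pixels are square), "cx", "cy" (the principal point, pixels), "k1" (the pictures are not rectified: a ray, as slopes to the right and down, at radius r is drawn at 1 + k1 r^2 times it, then the intrinsics apply), "rvec" (rotation vector, rad) and "tvec" (3), from world to camera coordinates, as OpenCV has them. Camera axes: x right, y down, z forward; pixel columns grow to the right and rows downward; lengths in mm; the calibration is good to about 2 mm. A picture is of the moment at which its call begins. There is no depth.
- order.finish_job(): hands the job in; it is judged then, once.
The state is a dict: "clock": time; "qpos": joint angles; "qd": joint speeds; "tau": joint torques, N m; "eef_pos": TCP position; "tool_rot": TCP orientation; "force": force on the tool from outside, world axes, zero at the start; "torque": the same for the moment, N m; "width": finger opening in mm; "gripper_force": force on a finger pad.
Only numpy, scipy, OpenCV 4.12 (cv2) and the standard library are available. Lean on these libraries where they do the work, as an engineer would, in place of code of your own. Each camera call takes 0.05 s, during which the arm holds its last target. There are 200 camera calls.

## Working session

There is one attempt and no reset: what is moved stays moved. The work goes in short steps, Python scripts to look and compute and a tool call to move; the robot and the scene stay as the last step left them, time stands still between calls to the robot, and variables do not carry over. Pictures are saved under pics/ and viewed, at most 10 in all, crops included, and the job is handed in when it is done.

Besides the shell and the picture viewer there is one more tool, called after "Emit:" as a command line: name --argument value ..., lists and objects as JSON in quotes. move_arm: Moves the arm, as the interface text tells. Its arguments: {"type":"object","properties":{"targets":{"type":"string"}},"required":["targets"]}

```bash
ls; mkdir -p pics; python3 - <<'E'
from cell import read_state, cams, order, ctrl
import cv2
s=read_state();print(s, ctrl.pinch_z)
for n in("side","top"):
    d=cams.get_image(n);cv2.imwrite(f"pics/{n}0.png",d["color"][:,:,::-1]);print({k:v for k,v in d.items() if k!="color"})
E
```

```text
pics
{'clock': 0.0, 'qpos': array([ 1.12822184,  0.62935411,  0.03844518,  1.51837523, -0.02700724,
        0.99629997, -0.01996387]), 'qd': array([ 0.00040442, -0.00274203, -0.00024245,  0.0006667 , -0.00110221,
        0.00020472,  0.00089832]), 'tau': array([-1.27973203e-04, -5.63400185e+01,  1.22620337e+00, -1.93444705e+01,
        1.09583544e-02,  1.05129916e-02,  5.02140153e-06]), 'eef_pos': array([ 238.94480034, -603.80933495,  230.38166716]), 'tool_rot': array([-3.13967420e+00,  2.17148578e-05,  3.76803917e-01]), 'force': array([ 0.77202816, -0.02694625, -0.19516807]), 'torque': array([ 0.00658731, -0.02847634,  0.02584034]), 'gripper_force': 0.0, 'width': 85.46877062252561} 18.700000000000003
{'fovy': 54.52484969110401, 'cx': 320.792574218102, 'cy': 198.2463809701296, 'k1': -0.06807757174950864, 'rvec': array([ 2.2587151 , -0.08023769,  0.04535761]), 'tvec': array([-618.94909971,  122.17339465, 1089.71670676])}
{'fovy': 53.45928743225659, 'cx': 311.91395050843937, 'cy': 197.61872033397836, 'k1': -0.05708171526715569, 'rvec': array([ 2.15497257, -2.17053636,  0.06606173]), 'tvec': array([  36.42193913,  638.81006205, 1166.45728688])}
```

View pics/side0.png

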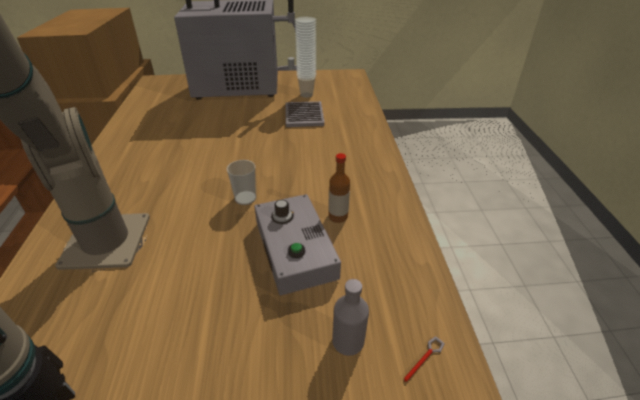

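View pics/top0.png

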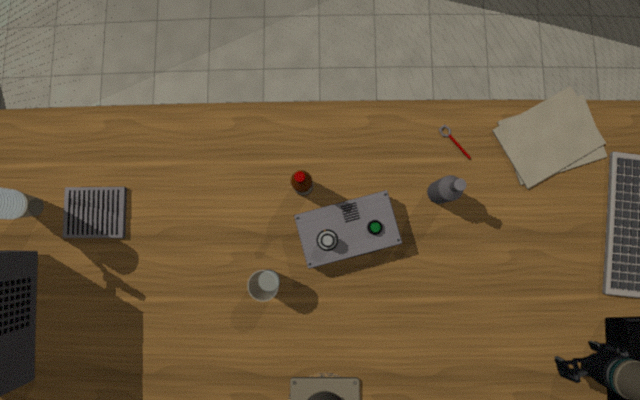

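The side view shows the knob near (282,208), the button (297,250), the cup (243,182), the bottle (340,190) and the flask (350,320). The top view shows the knob near (327,240), the button (375,228), the cup (264,285), the bottle (302,183) and the flask (447,190). I'll zoom in to localise these more precisely.

```bash
python3 - <<'E'
import cv2,numpy as np
a=cv2.imread("pics/top0.png")[170:310,240:480]; b=cv2.imread("pics/side0.png")[150:300,220:400]
a=cv2.resize(a,None,fx=3.3333,fy=3.3333,interpolation=cv2.INTER_CUBIC);cv2.imwrite("pics/topc.png",a)
b=cv2.resize(b,None,fx=4,fy=4,interpolation=cv2.INTER_CUBIC);cv2.imwrite("pics/sidec.png",b)
E
```

```text
(no output)
```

View pics/topc.png

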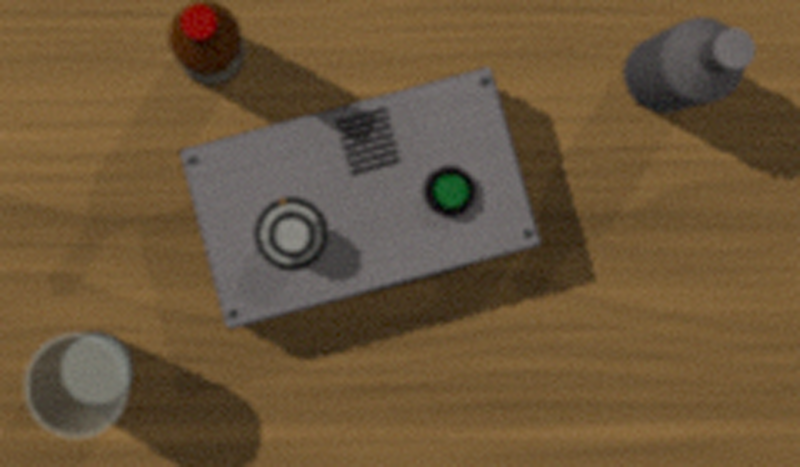

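View pics/sidec.png

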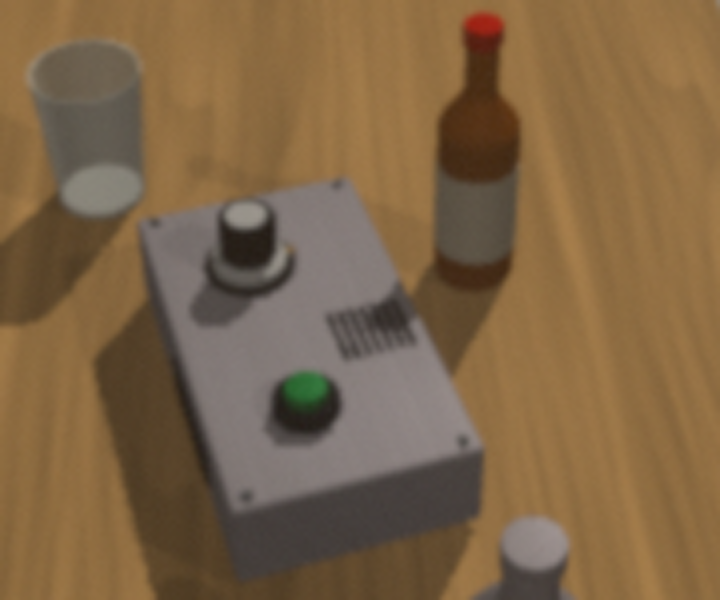

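The crops show the knob top at top (292,235) and side (246,216), the button at (450,191) and (305,388), and all four case corners. I'll fit the case pose from both cameras.

```bash
cat > h.py <<'E'
import numpy as np,cv2,pickle
from scipy.optimize import least_squares
from scipy.spatial.transform import Rotation as R
C={'side':dict(f=54.52484969110401,cx=320.792574218102,cy=198.2463809701296,k=-0.06807757174950864,r=[2.2587151,-0.08023769,0.04535761],t=[-618.94909971,122.17339465,1089.71670676]),
'top':dict(f=53.45928743225659,cx=311.91395050843937,cy=197.61872033397836,k=-0.05708171526715569,r=[2.15497257,-2.17053636,0.06606173],t=[36.42193913,638.81006205,1166.45728688])}
def proj(c,P):
    c=C[c];f=200/np.tan(np.radians(c['f']/2));K=np.array([[f,0,c['cx']],[0,f,c['cy']],[0,0,1]])
    return cv2.projectPoints(np.array(P,float).reshape(-1,3),np.array(c['r']),np.array(c['t']),K,np.array([c['k'],0,0,0.]))[0][:,0]
def px(c,u): 
    s,o=((10/3,(240,170)) if c=='top' else (4,(220,150)))
    return (np.array(u,float)+.5)/s-.5+np.array(o)
E
cat > fit.py <<'E'
from h import *
top={'a':(181,152),'b':(490,70),'c':(540,242),'d':(229,326),'k':(292,235),'B':(450,191)}
side={'a':(347,182),'b':(482,450),'c':(235,510),'d':(140,222),'k':(246,216),'B':(305,386)}
def pts(p):
    x,y,w,zb=p;M=R.from_euler('z',w).as_matrix()
    L={'a':(80,140,75),'b':(80,-140,75),'c':(-80,-140,75),'d':(-80,140,75),'k':(-15,65,121),'B':(-15,-75,zb)}
    return {k:M@np.array(v)+[x,y,0] for k,v in L.items()}
def res(p,c=None):
    P=pts(p);r=[]
    for n,d in (('top',top),('side',side)):
        for k in d: r.append(proj(n,P[k])[0]-px(n,d[k]))
    return np.ravel(r)
s=least_squares(res,[600,0,0.2,90],loss='soft_l1');print(s.x,np.round(s.fun.reshape(-1,2),1))
P=pts(s.x);print(P['k'],P['B'])
def tri(a,b,z0): 
    return least_squares(lambda q:np.r_[proj('top',q)[0]-px('top',a),proj('side',q)[0]-px('side',b)],[600,0,z0])
for n,a,b,z in (('k',top['k'],side['k'],121),('B',top['B'],side['B'],90),('cuprim',(79,385),(86,72),120),('cupbase',(96,370),(100,190),0),('cap',(199,20),(484,26),220),('flask',(732,48),(534,543),200)):
    q=tri(a,b,z);print(n,q.x.round(1),q.fun.round(1))
E
python3 fit.py
```

```text
[ 5.44162817e+02 -7.10118561e+01  2.57816012e-01  9.72955995e+01] [[-0.7 -0.5]
 [ 0.1 -1.3]
 [ 0.6  0.8]
 [-0.7  1.4]
 [-0.1  0. ]
 [ 0.5 -0. ]
 [ 0.6 -1.8]
 [ 1.5 -0.2]
 [-1.   1.5]
 [-1.3 -0.5]
 [ 0.   0.1]
 [ 0.2  0.1]]
[513.08557188 -11.98470276 121.        ] [ 548.78128181 -147.35758148   97.29559945]
k [513.1 -12.2 121.4] [ 0.  0.  0. -0.]
B [ 548.4 -146.1   96.2] [ 0.   0.1  0.1 -0. ]
cuprim [391.5 164.  121.1] [-0.  -0.2 -0.2  0. ]
cupbase [389.1 165.8   5.2] [ 0.   0.1  0.1 -0. ]
cap [677.7  58.3 219. ] [-0.   0.3  0.3 -0. ]
flask [ 655.1 -353.3  199.3] [-0.   0.3  0.2 -0. ]
```

Emit:
move_arm --targets "1 2.36 -2.25 0 0 0 0;1 2.36 -2.25 0 0 0 0;1 2.36 -2.25 0 0 0 0;1 2.36 -2.25 0 0 0 0;1 2.36 -2.25 0 0 0 0"

```text
clock: 0.52
eef_pos: [307.7, -454.7, 230.9]
tool_rot: [-3.141, 0.0, 0.376]
force: [1.2, -0.1, 0.2]
width: 85.4
gripper_force: 0.0
```

Emit:
move_arm --targets "1 2.36 -2.25 0 0 0 0;1 2.36 -2.25 0 0 0 0;1 2.36 -2.25 0 0 0 0;1 2.36 -2.25 0 0 0 0;1 2.36 -2.25 0 0 0 0"

```text
clock: 0.93
eef_pos: [376.1, -306.7, 231.1]
tool_rot: [-3.141, 0.0, 0.377]
force: [0.5, -0.0, 0.5]
width: 85.4
gripper_force: 0.0
```

Emit:
move_arm --targets "1 2.36 -2.25 0 0 0 0;1 2.36 -2.25 0 0 0 0;1 2.36 -2.25 0 0 0 0;1 2.36 -2.25 0 0 0 0;1 2.36 -2.25 0 0 0 0"

```text
clock: 1.35
eef_pos: [444.4, -158.7, 231.2]
tool_rot: [-3.141, 0.0, 0.377]
force: [1.0, 0.1, -1.2]
width: 85.6
gripper_force: 0.0
```

```bash
cat > st.py <<'E'
from cell import read_state
import numpy as np
np.set_printoptions(suppress=True,precision=3)
s=read_state()
print("t",round(float(s['clock']),2),"q",s['qpos'],"p",s['eef_pos'],"rot",s['tool_rot'],"F",s['force'],"M",s['torque'],"w",round(float(s['width']),1),"gf",round(float(s['gripper_force']),1))
E
python3 st.py
```

```text
t 1.35 q [ 0.288  0.377 -0.006  1.997  0.003  0.768 -0.914] p [ 444.38  -158.745  231.195] rot [-3.141  0.     0.377] F [ 1.043  0.121 -1.201] M [-0.017 -0.06   0.016] w 85.6 gf 0.0
```

Emit:
move_arm --targets "1 2.36 -2.22 0 0 0 0;1 2.36 -2.22 0 0 0 0;1 2.36 -2.22 0 0 0 0;1 2.36 -2.22 0 0 0 0;1 2.36 -2.22 0 0 0 0"

```text
clock: 1.77
eef_pos: [513.3, -12.2, 231.1]
tool_rot: [-3.141, 0.0, 0.377]
force: [0.1, 0.1, -0.3]
width: 85.3
gripper_force: 0.0
```

Emit:
move_arm --targets "1 0 0 2.3 0 0 0;1 0 0 2.3 0 0 0;1 0 0 2.3 0 0 0;1 0 0 2.3 0 0 0;1 0 0 0 0 0 0"

```text
clock: 2.18
eef_pos: [509.9, -13.6, 135.6]
tool_rot: [-3.139, 0.008, 0.377]
force: [-0.8, 0.2, 0.7]
width: 85.6
gripper_force: 0.0
```

```bash
python3 st.py; python3 - <<'E'
from cell import cams
import cv2
i=cams.get_image("side")["color"][130:290,200:400,::-1]
cv2.imwrite("pics/side1.png",cv2.resize(i,None,fx=3.7,fy=3.7,interpolation=cv2.INTER_CUBIC))
E
```

```text
t 2.18 q [-0.012  0.574 -0.024  1.99   0.024  0.586 -1.246] p [509.91  -13.57  135.601] rot [-3.139  0.008  0.377] F [-0.828  0.185  0.742] M [-0.03   0.05  -0.023] w 85.6 gf 0.0
```

View pics/side1.png

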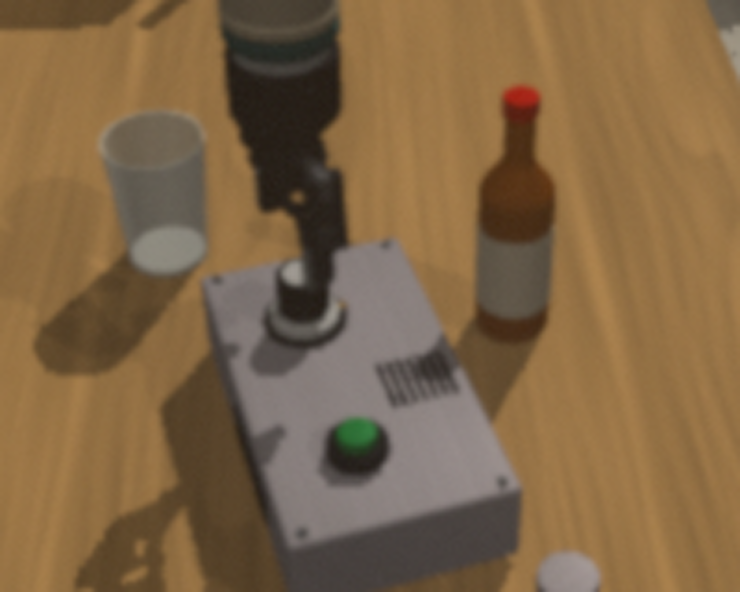

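The side view shows the fingers straddling the knob at about (305,290). Nothing else is near them, so I'll descend.

Emit:
move_arm --targets "1 0 0 1.5 0 0 0;1 0 0 1.5 0 0 0;1 0 0 1.5 0 0 0;1 0 0 0 0 0 0;1 0 0 0 0 0 0"

```text
clock: 2.65
eef_pos: [513.4, -13.8, 95.1]
tool_rot: [3.141, -0.0, 0.377]
force: [0.4, 0.2, 1.1]
width: 85.2
gripper_force: 0.0
```

Emit:
move_arm --targets "1 0 0 0 0 0 0;1 0 0 0 0 0 0;1 0 0 0 0 0 0"

```text
clock: 2.9
eef_pos: [513.9, -13.7, 95.4]
tool_rot: [3.141, -0.002, 0.377]
force: [0.2, -1.0, 0.7]
width: 85.6
gripper_force: 0.0
```

```bash
python3 st.py
```

```text
t 2.9 q [-0.013  0.643 -0.022  2.016  0.028  0.482 -1.25 ] p [513.853 -13.715  95.426] rot [ 3.141 -0.002  0.377] F [ 0.241 -0.958  0.728] M [-0.008 -0.003  0.031] w 85.6 gf 0.0
```

Emit:
move_arm --targets "1 0 -0.18 0.8 0 0 0;1 0 0 0 0 0 0;0.3 0 0 0 0 0 0;0.2 0 0 0 0 0 0;0.2 0 0 0 0 0 0"

```text
clock: 3.32
eef_pos: [512.4, -12.0, 86.3]
tool_rot: [-3.142, 0.0, 0.377]
force: [0.2, 0.7, -0.2]
width: 52.2
gripper_force: 0.0
```

```bash
python3 st.py
```

```text
t 3.32 q [-0.017  0.658 -0.021  2.023  0.028  0.461 -1.253] p [512.395 -12.037  86.272] rot [-3.142  0.     0.377] F [ 0.219  0.706 -0.218] M [0.005 0.031 0.02 ] w 52.2 gf 0.0
```

Emit:
move_arm --targets "0 0 0 0 0 0 0;-0.1 0 0 0 0 0 0;-0.2 0 0 0 0 0 0;-0.3 0 0 0 0 0 0;-0.3 0 0 0 0 0 0"

```text
clock: 3.73
eef_pos: [512.1, -11.2, 86.7]
tool_rot: [-3.141, 0.0, 0.377]
force: [-1.8, 1.5, 5.2]
width: 36.6
gripper_force: 59.5
```

```bash
python3 st.py
```

```text
t 3.73 q [-0.018  0.657 -0.022  2.023  0.028  0.462 -1.253] p [512.105 -11.196  86.654] rot [-3.141  0.     0.377] F [-1.844  1.536  5.159] M [0.717 0.49  0.008] w 36.6 gf 59.5
```

Emit:
move_arm --targets "-0.5 0 0 0 0 0 -2.5;-0.5 0 0 0 0 0 -2.5"

```text
clock: 3.9
eef_pos: [512.1, -11.2, 86.7]
tool_rot: [-3.141, 0.0, 0.467]
force: [-1.9, 2.7, 5.8]
width: 36.4
gripper_force: 59.5
```

```bash
cat > m.py <<'E'
from cell import read_state
import numpy as np
from scipy.spatial.transform import Rotation as R
s=read_state()
print(round(float(s['clock']),2),"yawdeg %.1f"%np.degrees(s['tool_rot'][2]),"p",s['eef_pos'].round(1),"F",s['force'].round(1),"M",s['torque'].round(3),"q7 %.2f"%s['qpos'][6],"tau7",round(float(s['tau'][6]),3))
E
python3 m.py
```

```text
3.9 yawdeg 26.7 p [512.1 -11.2  86.7] F [-1.9  2.7  5.8] M [0.596 0.423 0.051] q7 -1.20 tau7 -0.378
```

Emit:
move_arm --targets "-0.5 0 0 0 0 0 -2.5;-0.5 0 0 0 0 0 -2.5"

```text
clock: 4.07
eef_pos: [512.2, -11.3, 86.7]
tool_rot: [-3.141, -0.0, 0.554]
force: [-2.2, 3.3, 6.6]
width: 36.9
gripper_force: 59.2
```

```bash
python3 m.py
```

```text
4.07 yawdeg 31.7 p [512.2 -11.3  86.7] F [-2.2  3.3  6.6] M [ 0.58   0.466 -0.074] q7 -1.14 tau7 -0.275
```

Emit:
move_arm --targets "-0.5 0 0 0 0 0 -2.5;-0.5 0 0 0 0 0 -2.5"

```text
clock: 4.23
eef_pos: [512.2, -11.3, 86.7]
tool_rot: [-3.141, -0.0, 0.641]
force: [-1.2, 3.0, 5.1]
width: 36.6
gripper_force: 59.2
```

```bash
python3 m.py
```

```text
4.23 yawdeg 36.7 p [512.2 -11.3  86.7] F [-1.2  3.   5.1] M [ 0.532  0.388 -0.185] q7 -1.08 tau7 -0.192
```

Emit:
move_arm --targets "-0.5 0 0 0 0 0 -2.5;-0.5 0 0 0 0 0 -2.5"

```text
clock: 4.4
eef_pos: [512.2, -11.4, 86.7]
tool_rot: [-3.141, -0.0, 0.728]
force: [-1.8, 2.6, 5.8]
width: 37.0
gripper_force: 59.3
```

```bash
python3 m.py
```

```text
4.4 yawdeg 41.7 p [512.2 -11.4  86.7] F [-1.8  2.6  5.8] M [ 0.543  0.445 -0.155] q7 -1.02 tau7 -0.246
```

Emit:
move_arm --targets "-0.5 0 0 0 0 0 -2.5;-0.5 0 0 0 0 0 -2.5"

```text
clock: 4.57
eef_pos: [512.3, -11.5, 86.7]
tool_rot: [-3.141, -0.0, 0.815]
force: [-1.5, 2.0, 5.2]
width: 36.3
gripper_force: 59.3
```

```bash
python3 m.py
```

```text
4.57 yawdeg 46.7 p [512.3 -11.5  86.7] F [-1.5  2.   5.2] M [ 0.492  0.388 -0.033] q7 -0.97 tau7 -0.31
```

Emit:
move_arm --targets "-0.5 0 0 0 0 0 -2.5;-0.5 0 0 0 0 0 -2.5"

```text
clock: 4.73
eef_pos: [512.3, -11.5, 86.7]
tool_rot: [-3.141, -0.001, 0.903]
force: [-2.0, 1.9, 5.3]
width: 36.9
gripper_force: 59.3
```

```bash
python3 m.py
```

```text
4.73 yawdeg 51.7 p [512.3 -11.5  86.7] F [-2.   1.9  5.3] M [ 0.507  0.346 -0.065] q7 -0.91 tau7 -0.344
```

Emit:
move_arm --targets "-0.5 0 0 0 0 0 -2.5;-0.5 0 0 0 0 0 -2.5"

```text
clock: 4.9
eef_pos: [512.4, -11.5, 86.7]
tool_rot: [3.142, -0.001, 0.99]
force: [-2.6, 1.9, 5.4]
width: 36.7
gripper_force: 59.3
```

```bash
python3 m.py
```

```text
4.9 yawdeg 56.7 p [512.4 -11.5  86.7] F [-2.6  1.9  5.4] M [ 0.486  0.374 -0.024] q7 -0.85 tau7 -0.375
```

Emit:
move_arm --targets "-0.5 0 0 0 0 0 -2.5;-0.5 0 0 0 0 0 -2.5"

```text
clock: 5.07
eef_pos: [512.5, -11.5, 86.7]
tool_rot: [3.141, -0.001, 1.077]
force: [-1.9, 1.4, 4.8]
width: 36.7
gripper_force: 59.4
```

```bash
python3 m.py
```

```text
5.07 yawdeg 61.7 p [512.5 -11.5  86.7] F [-1.9  1.4  4.8] M [ 0.472  0.345 -0.073] q7 -0.79 tau7 -0.36
```

Emit:
move_arm --targets "-0.5 0 0 0 0 0 -2.5;-0.5 0 0 0 0 0 -2.5"

```text
clock: 5.23
eef_pos: [512.5, -11.6, 86.7]
tool_rot: [3.141, -0.001, 1.165]
force: [-1.1, 2.9, 4.6]
width: 36.7
gripper_force: 59.4
```

```bash
python3 m.py
```

```text
5.23 yawdeg 66.7 p [512.5 -11.6  86.7] F [-1.1  2.9  4.6] M [ 0.481  0.313 -0.005] q7 -0.74 tau7 -0.359
```

Emit:
move_arm --targets "-0.5 0 0 0 0 0 -2.5;-0.5 0 0 0 0 0 -2.5"

```text
clock: 5.4
eef_pos: [512.6, -11.6, 86.7]
tool_rot: [3.141, -0.001, 1.252]
force: [-1.7, 2.1, 5.1]
width: 36.5
gripper_force: 59.4
```

```bash
python3 m.py
```

```text
5.4 yawdeg 71.7 p [512.6 -11.6  86.7] F [-1.7  2.1  5.1] M [ 0.445  0.355 -0.042] q7 -0.68 tau7 -0.354
```

Emit:
move_arm --targets "-0.5 0 0 0 0 0 -2.5;-0.5 0 0 0 0 0 -2.5"

```text
clock: 5.57
eef_pos: [512.6, -11.6, 86.7]
tool_rot: [3.141, -0.001, 1.339]
force: [-1.3, 2.7, 5.1]
width: 36.6
gripper_force: 59.4
```

```bash
python3 m.py
```

```text
5.57 yawdeg 76.7 p [512.6 -11.6  86.7] F [-1.3  2.7  5.1] M [ 0.459  0.24  -0.099] q7 -0.62 tau7 -0.275
```

Emit:
move_arm --targets "-0.5 0 0 0 0 0 -2.5;-0.5 0 0 0 0 0 -2.5"

```text
clock: 5.73
eef_pos: [512.7, -11.6, 86.7]
tool_rot: [3.141, -0.001, 1.426]
force: [-0.5, 2.4, 4.2]
width: 36.6
gripper_force: 59.3
```

```bash
python3 m.py
```

```text
5.73 yawdeg 81.7 p [512.7 -11.6  86.7] F [-0.5  2.4  4.2] M [ 0.427  0.226 -0.143] q7 -0.56 tau7 -0.177
```

Emit:
move_arm --targets "-0.5 0 0 0 0 0 -1.5;-0.5 0 0 0 0 0 -1"

```text
clock: 5.9
eef_pos: [512.8, -11.6, 86.7]
tool_rot: [3.141, -0.001, 1.468]
force: [-0.7, 1.8, 5.7]
width: 36.9
gripper_force: 59.4
```

```bash
python3 m.py
```

```text
5.9 yawdeg 84.1 p [512.8 -11.6  86.7] F [-0.7  1.8  5.7] M [ 0.5    0.276 -0.147] q7 -0.53 tau7 0.076
```

Emit:
move_arm --targets "-0.5 0 0 0 0 0 -1.5;-0.5 0 0 0 0 0 -1"

```text
clock: 6.07
eef_pos: [512.8, -11.6, 86.7]
tool_rot: [3.141, -0.001, 1.512]
force: [-1.9, 3.0, 6.2]
width: 36.6
gripper_force: 59.3
```

```bash
python3 m.py
```

```text
6.07 yawdeg 86.6 p [512.8 -11.6  86.7] F [-1.9  3.   6.2] M [ 0.503  0.244 -0.054] q7 -0.50 tau7 -0.022
```

Emit:
move_arm --targets "-0.5 0 0 0 0 0 -2.5;-0.5 0 0 0 0 0 -2.5"

```text
clock: 6.23
eef_pos: [512.9, -11.6, 86.7]
tool_rot: [3.14, -0.0, 1.601]
force: [-0.9, 1.7, 5.2]
width: 36.9
gripper_force: 59.4
```

```bash
python3 m.py
```

```text
6.23 yawdeg 91.7 p [512.9 -11.6  86.7] F [-0.9  1.7  5.2] M [ 0.4    0.189 -0.063] q7 -0.44 tau7 -0.356
```

Emit:
move_arm --targets "-0.5 0 0 0 0 0 -2.5;-0.5 0 0 0 0 0 -2.5"

```text
clock: 6.4
eef_pos: [512.9, -11.6, 86.7]
tool_rot: [3.14, -0.0, 1.688]
force: [-1.1, 1.3, 5.2]
width: 36.7
gripper_force: 59.4
```

```bash
python3 m.py
```

```text
6.4 yawdeg 96.7 p [512.9 -11.6  86.7] F [-1.1  1.3  5.2] M [0.422 0.237 0.003] q7 -0.38 tau7 -0.372
```

Emit:
move_arm --targets "-0.5 0 0 0 0 0 -2.5;-0.5 0 0 0 0 0 -2.5"

```text
clock: 6.57
eef_pos: [513.0, -11.6, 86.7]
tool_rot: [3.14, -0.0, 1.775]
force: [-0.9, 2.3, 4.5]
width: 36.8
gripper_force: 59.4
```

```bash
python3 m.py
```

```text
6.57 yawdeg 101.7 p [513.  -11.6  86.7] F [-0.9  2.3  4.5] M [ 0.516  0.206 -0.008] q7 -0.31 tau7 -0.397
```

Emit:
move_arm --targets "-0.5 0 0 0 0 0 -2.5;-0.5 0 0 0 0 0 -2.5"

```text
clock: 6.73
eef_pos: [513.1, -11.6, 86.7]
tool_rot: [3.14, -0.0, 1.863]
force: [-0.4, 1.7, 3.9]
width: 36.6
gripper_force: 59.4
```

```bash
python3 m.py
```

```text
6.73 yawdeg 106.7 p [513.1 -11.6  86.7] F [-0.4  1.7  3.9] M [ 0.444  0.211 -0.007] q7 -0.25 tau7 -0.38
```

Emit:
move_arm --targets "-0.5 0 0 0 0 0 -2.5;-0.5 0 0 0 0 0 -2.5"

```text
clock: 6.9
eef_pos: [513.1, -11.6, 86.7]
tool_rot: [3.14, -0.0, 1.95]
force: [-0.6, 2.1, 4.6]
width: 36.8
gripper_force: 59.4
```

```bash
python3 m.py
```

```text
6.9 yawdeg 111.7 p [513.1 -11.6  86.7] F [-0.6  2.1  4.6] M [ 0.425  0.124 -0.03 ] q7 -0.19 tau7 -0.383
```

Emit:
move_arm --targets "-0.5 0 0 0 0 0 -2.5;-0.5 0 0 0 0 0 -2.5"

```text
clock: 7.07
eef_pos: [513.2, -11.5, 86.7]
tool_rot: [3.14, 0.0, 2.037]
force: [-1.3, 1.6, 3.9]
width: 36.8
gripper_force: 59.4
```

```bash
python3 m.py
```

```text
7.07 yawdeg 116.7 p [513.2 -11.5  86.7] F [-1.3  1.6  3.9] M [ 0.458  0.089 -0.159] q7 -0.13 tau7 -0.274
```

Emit:
move_arm --targets "-0.5 0 0 0 0 0 -2.5;-0.5 0 0 0 0 0 -2.5"

```text
clock: 7.23
eef_pos: [513.2, -11.5, 86.7]
tool_rot: [3.14, 0.0, 2.123]
force: [-0.3, 1.4, 4.6]
width: 36.7
gripper_force: 59.4
```

```bash
python3 m.py
```

```text
7.23 yawdeg 121.7 p [513.2 -11.5  86.7] F [-0.3  1.4  4.6] M [ 0.462  0.113 -0.2  ] q7 -0.06 tau7 -0.152
```

Emit:
move_arm --targets "-0.5 0 0 0 0 0 -2.5"

```text
clock: 7.32
eef_pos: [513.3, -11.5, 86.7]
tool_rot: [3.139, 0.0, 2.167]
force: [-0.5, 2.3, 4.1]
width: 36.8
gripper_force: 59.4
```

```bash
python3 m.py
```

```text
7.32 yawdeg 124.2 p [513.3 -11.5  86.7] F [-0.5  2.3  4.1] M [ 0.499  0.096 -0.335] q7 -0.03 tau7 -0.092
```

Emit:
move_arm --targets "-0.5 0 0 0 0 0 -1.5;-0.5 0 0 0 0 0 0"

```text
clock: 7.48
eef_pos: [513.3, -11.5, 86.7]
tool_rot: [3.139, 0.0, 2.192]
force: [0.0, 1.8, 5.0]
width: 36.7
gripper_force: 59.4
```

```bash
python3 m.py
```

```text
7.48 yawdeg 125.6 p [513.3 -11.5  86.7] F [0.  1.8 5. ] M [ 0.558  0.026 -0.381] q7 -0.01 tau7 0.537
```

Emit:
move_arm --targets "-0.5 0 0 0 0 0 0"

```text
clock: 7.57
eef_pos: [513.3, -11.5, 86.7]
tool_rot: [3.139, 0.0, 2.191]
force: [0.3, 3.1, 5.2]
width: 36.7
gripper_force: 59.4
```

```bash
python3 m.py
```

```text
7.57 yawdeg 125.5 p [513.3 -11.5  86.7] F [0.3 3.1 5.2] M [ 0.59  -0.008 -0.379] q7 -0.01 tau7 0.361
```

Emit:
move_arm --targets "-0.5 0 0 0 0 0 0"

```text
clock: 7.65
eef_pos: [513.3, -11.5, 86.7]
tool_rot: [3.139, 0.0, 2.191]
force: [0.4, 3.1, 5.7]
width: 36.8
gripper_force: 59.4
```

```bash
python3 m.py
```

```text
7.65 yawdeg 125.5 p [513.3 -11.5  86.7] F [0.4 3.1 5.7] M [ 0.602 -0.026 -0.33 ] q7 -0.01 tau7 0.324
```

Torque holds steady at about 0.35 N m, well above the 0.22 N m maximum for a click, so the knob is at the stop. The start notch was 2 clicks away, at yaw about 22°. Now turning clockwise.

Emit:
move_arm --targets "-0.5 0 0 0 0 0 2.5;-0.5 0 0 0 0 0 2.5;-0.5 0 0 0 0 0 2.5;-0.5 0 0 0 0 0 2.5;-0.5 0 0 0 0 0 2.5"

```text
clock: 8.07
eef_pos: [513.1, -11.6, 86.7]
tool_rot: [3.14, 0.0, 1.972]
force: [0.6, 3.3, 5.7]
width: 36.8
gripper_force: 59.5
```

```bash
python3 m.py
```

```text
8.07 yawdeg 113.0 p [513.1 -11.6  86.7] F [0.6 3.3 5.7] M [ 0.618  0.004 -0.048] q7 -0.17 tau7 0.391
```

Emit:
move_arm --targets "-0.5 0 0 0 0 0 2.5;-0.5 0 0 0 0 0 2.5"

```text
clock: 8.23
eef_pos: [513.1, -11.6, 86.7]
tool_rot: [3.14, 0.0, 1.885]
force: [-0.7, 2.7, 5.6]
width: 36.7
gripper_force: 59.5
```

```bash
python3 m.py
```

```text
8.23 yawdeg 108.0 p [513.1 -11.6  86.7] F [-0.7  2.7  5.6] M [ 0.524  0.021 -0.028] q7 -0.24 tau7 0.381
```

Emit:
move_arm --targets "-0.5 0 0 0 0 0 2.5;-0.5 0 0 0 0 0 2.5"

```text
clock: 8.4
eef_pos: [513.0, -11.6, 86.7]
tool_rot: [3.14, 0.0, 1.798]
force: [-0.1, 3.2, 6.4]
width: 36.8
gripper_force: 59.5
```

```bash
python3 m.py
```

```text
8.4 yawdeg 103.0 p [513.  -11.6  86.7] F [-0.1  3.2  6.4] M [0.563 0.118 0.037] q7 -0.30 tau7 0.336
```

Emit:
move_arm --targets "-0.5 0 0 0 0 0 2.5;-0.5 0 0 0 0 0 2.5"

```text
clock: 8.57
eef_pos: [512.9, -11.6, 86.7]
tool_rot: [3.14, -0.0, 1.711]
force: [0.2, 2.1, 5.5]
width: 36.5
gripper_force: 59.6
```

```bash
python3 m.py
```

```text
8.57 yawdeg 98.0 p [512.9 -11.6  86.7] F [0.2 2.1 5.5] M [0.567 0.131 0.112] q7 -0.36 tau7 0.239
```

Emit:
move_arm --targets "-0.5 0 0 0 0 0 2.5;-0.5 0 0 0 0 0 2.5"

```text
clock: 8.73
eef_pos: [512.9, -11.7, 86.7]
tool_rot: [3.14, -0.0, 1.624]
force: [-1.9, 2.1, 7.0]
width: 36.5
gripper_force: 59.6
```

```bash
python3 m.py
```

```text
8.73 yawdeg 93.0 p [512.9 -11.7  86.7] F [-1.9  2.1  7. ] M [0.586 0.093 0.142] q7 -0.42 tau7 0.201
```

Emit:
move_arm --targets "-0.5 0 0 0 0 0 2.5;-0.5 0 0 0 0 0 2.5"

```text
clock: 8.9
eef_pos: [512.8, -11.7, 86.7]
tool_rot: [3.141, -0.0, 1.536]
force: [-1.0, 3.0, 6.7]
width: 36.7
gripper_force: 59.5
```

```bash
python3 m.py
```

```text
8.9 yawdeg 88.0 p [512.8 -11.7  86.7] F [-1.   3.   6.7] M [0.579 0.107 0.086] q7 -0.48 tau7 0.302
```

Emit:
move_arm --targets "-0.5 0 0 0 0 0 2.5;-0.5 0 0 0 0 0 2.5"

```text
clock: 9.07
eef_pos: [512.7, -11.6, 86.7]
tool_rot: [3.141, -0.0, 1.449]
force: [-1.2, 2.6, 5.7]
width: 36.9
gripper_force: 59.6
```

```bash
python3 m.py
```

```text
9.07 yawdeg 83.0 p [512.7 -11.6  86.7] F [-1.2  2.6  5.7] M [0.549 0.146 0.055] q7 -0.54 tau7 0.346
```

Emit:
move_arm --targets "-0.5 0 0 0 0 0 2.5;-0.5 0 0 0 0 0 2.5"

```text
clock: 9.23
eef_pos: [512.7, -11.6, 86.7]
tool_rot: [3.141, -0.0, 1.361]
force: [-0.7, 2.3, 6.1]
width: 36.7
gripper_force: 59.6
```

```bash
python3 m.py
```

```text
9.23 yawdeg 78.0 p [512.7 -11.6  86.7] F [-0.7  2.3  6.1] M [0.535 0.127 0.011] q7 -0.60 tau7 0.366
```

Emit:
move_arm --targets "-0.5 0 0 0 0 0 2.5;-0.5 0 0 0 0 0 2.5;-0.5 0 0 0 0 0 2.5;-0.5 0 0 0 0 0 2.5"

```text
clock: 9.57
eef_pos: [512.5, -11.6, 86.6]
tool_rot: [3.141, -0.0, 1.187]
force: [-2.2, 2.5, 5.6]
width: 36.6
gripper_force: 59.6
```

```bash
python3 m.py
```

```text
9.57 yawdeg 68.0 p [512.5 -11.6  86.6] F [-2.2  2.5  5.6] M [0.655 0.181 0.004] q7 -0.72 tau7 0.355
```

Emit:
move_arm --targets "-0.5 0 0 0 0 0 2.5;-0.5 0 0 0 0 0 2.5"

```text
clock: 9.73
eef_pos: [512.5, -11.6, 86.7]
tool_rot: [3.141, -0.0, 1.1]
force: [-1.0, 3.0, 5.5]
width: 36.8
gripper_force: 59.6
```

```bash
python3 m.py
```

```text
9.73 yawdeg 63.0 p [512.5 -11.6  86.7] F [-1.   3.   5.5] M [0.657 0.235 0.057] q7 -0.78 tau7 0.354
```

Emit:
move_arm --targets "-0.5 0 0 0 0 0 2.5;-0.5 0 0 0 0 0 2.5"

```text
clock: 9.9
eef_pos: [512.4, -11.5, 86.7]
tool_rot: [3.142, -0.0, 1.013]
force: [-1.1, 2.7, 7.6]
width: 37.1
gripper_force: 59.7
```

```bash
python3 m.py
```

```text
9.9 yawdeg 58.0 p [512.4 -11.5  86.7] F [-1.1  2.7  7.6] M [0.669 0.304 0.09 ] q7 -0.84 tau7 0.29
```

Emit:
move_arm --targets "-0.5 0 0 0 0 0 2.5;-0.5 0 0 0 0 0 2.5"

```text
clock: 10.07
eef_pos: [512.3, -11.5, 86.6]
tool_rot: [-3.142, -0.0, 0.926]
force: [-1.3, 2.8, 6.4]
width: 36.7
gripper_force: 59.7
```

```bash
python3 m.py
```

```text
10.07 yawdeg 53.0 p [512.3 -11.5  86.6] F [-1.3  2.8  6.4] M [0.759 0.281 0.172] q7 -0.90 tau7 0.198
```

Emit:
move_arm --targets "-0.5 0 0 0 0 0 2.5;-0.5 0 0 0 0 0 2.5"

```text
clock: 10.23
eef_pos: [512.2, -11.5, 86.7]
tool_rot: [-3.141, -0.0, 0.839]
force: [-0.5, 3.1, 6.2]
width: 37.0
gripper_force: 59.7
```

```bash
python3 m.py
```

```text
10.23 yawdeg 48.1 p [512.2 -11.5  86.7] F [-0.5  3.1  6.2] M [0.719 0.309 0.102] q7 -0.95 tau7 0.201
```

Emit:
move_arm --targets "-0.5 0 0 0 0 0 2.5;-0.5 0 0 0 0 0 2.5"

```text
clock: 10.4
eef_pos: [512.2, -11.4, 86.7]
tool_rot: [-3.141, -0.0, 0.751]
force: [-1.7, 3.1, 7.4]
width: 36.7
gripper_force: 59.7
```

```bash
python3 m.py
```

```text
10.4 yawdeg 43.0 p [512.2 -11.4  86.7] F [-1.7  3.1  7.4] M [0.731 0.327 0.09 ] q7 -1.01 tau7 0.303
```

Emit:
move_arm --targets "-0.5 0 0 0 0 0 2.5;-0.5 0 0 0 0 0 2.5"

```text
clock: 10.57
eef_pos: [512.2, -11.4, 86.7]
tool_rot: [-3.141, 0.0, 0.664]
force: [-2.0, 2.8, 6.7]
width: 36.9
gripper_force: 59.7
```

```bash
python3 m.py
```

```text
10.57 yawdeg 38.0 p [512.2 -11.4  86.7] F [-2.   2.8  6.7] M [0.751 0.326 0.04 ] q7 -1.07 tau7 0.335
```

Emit:
move_arm --targets "-0.5 0 0 0 0 0 2.5;-0.5 0 0 0 0 0 2.5;-0.5 0 0 0 0 0 2.5;-0.5 0 0 0 0 0 2.5"

```text
clock: 10.9
eef_pos: [512.1, -11.3, 86.6]
tool_rot: [-3.141, 0.0, 0.489]
force: [-1.9, 3.3, 7.1]
width: 37.0
gripper_force: 59.7
```

```bash
python3 m.py
```

```text
10.9 yawdeg 28.0 p [512.1 -11.3  86.6] F [-1.9  3.3  7.1] M [0.777 0.338 0.021] q7 -1.18 tau7 0.356
```

Emit:
move_arm --targets "-0.5 0 0 0 0 0 2.5;-0.5 0 0 0 0 0 2.5"

```text
clock: 11.07
eef_pos: [512.1, -11.2, 86.6]
tool_rot: [-3.141, 0.0, 0.402]
force: [-2.0, 4.2, 6.3]
width: 36.4
gripper_force: 59.7
```

```bash
python3 m.py
```

```text
11.07 yawdeg 23.0 p [512.1 -11.2  86.6] F [-2.   4.2  6.3] M [0.865 0.339 0.002] q7 -1.24 tau7 0.34
```

Emit:
move_arm --targets "-0.5 0 0 0 0 0 2.5;-0.5 0 0 0 0 0 2.5"

```text
clock: 11.23
eef_pos: [512.0, -11.1, 86.6]
tool_rot: [-3.141, 0.0, 0.315]
force: [-1.4, 4.0, 6.6]
width: 36.7
gripper_force: 59.7
```

```bash
python3 m.py
```

```text
11.23 yawdeg 18.0 p [512.  -11.1  86.6] F [-1.4  4.   6.6] M [0.815 0.35  0.018] q7 -1.30 tau7 0.28
```

Emit:
move_arm --targets "-0.5 0 0 0 0 0 2.5;-0.5 0 0 0 0 0 2.5"

```text
clock: 11.4
eef_pos: [512.0, -11.1, 86.6]
tool_rot: [-3.141, 0.001, 0.228]
force: [-1.4, 3.5, 6.2]
width: 36.9
gripper_force: 59.7
```

```bash
python3 m.py
```

```text
11.4 yawdeg 13.1 p [512.  -11.1  86.6] F [-1.4  3.5  6.2] M [0.97  0.265 0.119] q7 -1.35 tau7 0.196
```

Emit:
move_arm --targets "-0.5 0 0 0 0 0 2.5;-0.5 0 0 0 0 0 2.5"

```text
clock: 11.57
eef_pos: [512.0, -11.0, 86.6]
tool_rot: [-3.141, 0.001, 0.141]
force: [-1.6, 2.9, 7.0]
width: 36.7
gripper_force: 59.7
```

```bash
python3 m.py
```

```text
11.57 yawdeg 8.1 p [512.  -11.   86.6] F [-1.6  2.9  7. ] M [0.962 0.29  0.135] q7 -1.41 tau7 0.194
```

Third peak is starting at about 10°, so I'll continue in 5° steps with a reading after each.

Emit:
move_arm --targets "-0.5 0 0 0 0 0 2.5;-0.5 0 0 0 0 0 2.5"

```text
clock: 11.73
eef_pos: [512.0, -11.0, 86.7]
tool_rot: [-3.141, 0.001, 0.053]
force: [-1.5, 4.0, 5.8]
width: 36.8
gripper_force: 59.7
```

```bash
python3 m.py
```

```text
11.73 yawdeg 3.1 p [512.  -11.   86.7] F [-1.5  4.   5.8] M [0.955 0.262 0.028] q7 -1.47 tau7 0.292
```

Emit:
move_arm --targets "-0.5 0 0 0 0 0 2.5;-0.5 0 0 0 0 0 2.5"

```text
clock: 11.9
eef_pos: [512.0, -10.9, 86.7]
tool_rot: [-3.141, 0.001, -0.034]
force: [-2.0, 4.6, 6.8]
width: 36.7
gripper_force: 59.8
```

```bash
python3 m.py
```

```text
11.9 yawdeg -2.0 p [512.  -10.9  86.7] F [-2.   4.6  6.8] M [0.99  0.281 0.052] q7 -1.52 tau7 0.327
```

Emit:
move_arm --targets "-0.5 0 0 0 0 0 2.5;-0.5 0 0 0 0 0 2.5"

```text
clock: 12.07
eef_pos: [512.0, -10.8, 86.7]
tool_rot: [-3.14, 0.001, -0.122]
force: [-1.3, 4.8, 6.4]
width: 36.7
gripper_force: 59.8
```

```bash
python3 m.py
```

```text
12.07 yawdeg -7.0 p [512.  -10.8  86.7] F [-1.3  4.8  6.4] M [ 0.986  0.229 -0.018] q7 -1.58 tau7 0.348
```

Emit:
move_arm --targets "-0.5 0 0 0 0 0 0;-0.5 0 0 0 0 0 0;-0.5 0 0 0 0 0 0;-0.5 0 0 0 0 0 0"

```text
clock: 12.4
eef_pos: [512.0, -10.8, 86.7]
tool_rot: [-3.141, 0.001, -0.12]
force: [-1.0, 4.2, 6.5]
width: 36.9
gripper_force: 59.8
```

```bash
python3 m.py
```

```text
12.4 yawdeg -6.9 p [512.  -10.8  86.7] F [-1.   4.2  6.5] M [ 0.911  0.246 -0.078] q7 -1.58 tau7 0.054
```

Emit:
move_arm --targets "-0.5 0 0 0 0 0 0;-0.5 0 0 0 0 0 0"

```text
clock: 12.57
eef_pos: [512.0, -10.8, 86.7]
tool_rot: [-3.141, 0.001, -0.12]
force: [-1.8, 4.7, 7.2]
width: 36.8
gripper_force: 59.8
```

```bash
python3 m.py
```

```text
12.57 yawdeg -6.9 p [512.  -10.8  86.7] F [-1.8  4.7  7.2] M [ 0.97   0.292 -0.094] q7 -1.58 tau7 0.054
```

Emit:
move_arm --targets "-0.5 0 0 0 0 0 2.5;-0.5 0 0 0 0 0 2.5"

```text
clock: 12.73
eef_pos: [512.1, -10.8, 86.7]
tool_rot: [-3.14, 0.001, -0.209]
force: [-1.2, 5.1, 6.4]
width: 37.0
gripper_force: 59.8
```

```bash
python3 m.py
```

```text
12.73 yawdeg -12.0 p [512.1 -10.8  86.7] F [-1.2  5.1  6.4] M [1.01  0.22  0.003] q7 -1.63 tau7 0.383
```

Emit:
move_arm --targets "-0.5 0 0 0 0 0 0;-0.5 0 0 0 0 0 0;-0.5 0 0 0 0 0 0;-0.5 0 0 0 0 0 0"

```text
clock: 13.07
eef_pos: [512.1, -10.8, 86.7]
tool_rot: [-3.141, 0.001, -0.207]
force: [-1.5, 5.1, 5.3]
width: 36.5
gripper_force: 59.8
```

```bash
python3 m.py
```

```text
13.07 yawdeg -11.8 p [512.1 -10.8  86.7] F [-1.5  5.1  5.3] M [1.042 0.238 0.017] q7 -1.63 tau7 0.013
```

Held still, the torque was −0.09 N m at −7° (pulling forward) and about 0 at −12°, so the knob sits in the third notch from the stop. Releasing it now.

Emit:
move_arm --targets "0 0 0 0 0 0 0;0.3 0 0 0 0 0 0;0.6 0 0 0 0 0 0;0.8 0 0 0 0 0 0;1 0 0 0 0 0 0"

```text
clock: 13.48
eef_pos: [512.3, -12.5, 86.2]
tool_rot: [3.141, 0.0, -0.208]
force: [-0.3, -0.6, -0.9]
width: 84.9
gripper_force: 0.0
```

Emit:
move_arm --targets "1 0 0 0 0 0 0;1 0 0 0 0 0 0;1 0 0 0 0 0 0;1 0 0 0 0 0 0;1 0 0 0 0 0 0"

```text
clock: 13.9
eef_pos: [512.4, -12.0, 86.3]
tool_rot: [-3.142, -0.0, -0.208]
force: [0.7, -1.0, -0.2]
width: 85.3
gripper_force: 0.0
```

Emit:
move_arm --targets "1 0 0 -1.8 0 0 0;1 0 0 -1.8 0 0 0;1 0 0 -1.8 0 0 0;1 0 0 -1.8 0 0 0;1 0 0 0 0 0 0"

```text
clock: 14.32
eef_pos: [514.5, -12.1, 161.3]
tool_rot: [-3.14, -0.006, -0.208]
force: [0.4, 0.8, 0.7]
width: 85.5
gripper_force: 0.0
```

```bash
python3 st.py
```

```text
t 14.32 q [-0.149  0.539  0.173  1.973 -0.15   0.635 -1.659] p [514.523 -12.148 161.27 ] rot [-3.14  -0.006 -0.208] F [0.449 0.83  0.744] M [-0.034 -0.008 -0.005] w 85.5 gf 0.0
```

Emit:
move_arm --targets "-1 1.26 2.49 0 0 0 0;-1 1.26 2.49 0 0 0 0;-1 1.26 2.49 0 0 0 0;-1 1.26 2.49 0 0 0 0;-1 1.26 2.49 0 0 0 0"

```text
clock: 14.73
eef_pos: [548.2, -148.0, 157.6]
tool_rot: [-3.141, 0.001, -0.208]
force: [1.0, -0.9, -0.1]
width: 25.8
gripper_force: 0.0
```

Emit:
move_arm --targets "-1 0 0 1 0 0 0;-1 0 0 1 0 0 0;-1 0 0 1 0 0 0;-1 0 0 1 0 0 0;-1 0 0 0 0 0 0"

```text
clock: 15.15
eef_pos: [546.5, -144.8, 115.6]
tool_rot: [-3.141, 0.005, -0.206]
force: [-0.2, 0.6, 0.6]
width: 0.1
gripper_force: 0.0
```

Emit:
move_arm --targets "-1 0 0 0 0 0 0;-1 0 0 0 0 0 0;-1 0 0 0 0 0 0;-1 0 0 0 0 0 0;-1 0 0 0 0 0 0"

```text
clock: 15.57
eef_pos: [548.7, -146.8, 118.8]
tool_rot: [-3.142, -0.001, -0.208]
force: [0.0, -0.4, 0.2]
width: 0.4
gripper_force: 0.0
```

```bash
python3 st.py; python3 - <<'E'
from cell import cams
import cv2
i=cams.get_image("side")["color"][150:290,220:400,::-1]
cv2.imwrite("pics/side2.png",cv2.resize(i,None,fx=4,fy=4,interpolation=cv2.INTER_CUBIC))
E
```

```text
t 15.57 q [ 0.12   0.665  0.142  1.857 -0.149  0.629 -1.425] p [ 548.702 -146.823  118.847] rot [-3.142 -0.001 -0.208] F [ 0.017 -0.357  0.15 ] M [ 0.002 -0.008  0.018] w 0.4 gf 0.0
```

View pics/side2.png

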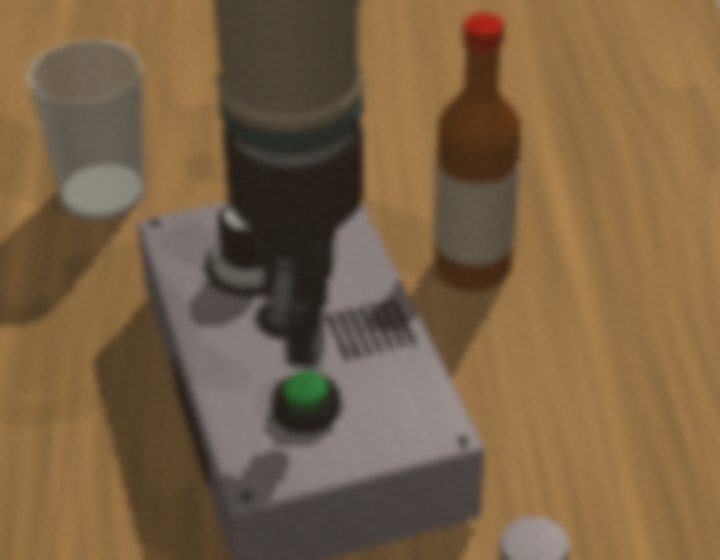

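The fingertips are at (305,360), directly above the button at (305,388). Pressing down.

Emit:
move_arm --targets "-1 0 0 1 0 0 0;-1 0 0 0.8 0 0 0;-1 0 0 0 0 0 0;-1 0 0 0 0 0 0;-1 0 0 0 0 0 0"

```text
clock: 16.03
eef_pos: [548.2, -146.9, 100.0]
tool_rot: [-3.142, 0.001, -0.208]
force: [0.1, 0.2, -0.3]
width: 0.0
gripper_force: 0.0
```

Emit:
move_arm --targets "-1 0 0 0.3 0 0 0;-1 0 0 0 0 0 0;-1 0 0 0 0 0 0"

```text
clock: 16.28
eef_pos: [548.4, -146.9, 97.4]
tool_rot: [3.142, -0.0, -0.208]
force: [0.9, 0.4, 1.0]
width: 0.0
gripper_force: 0.0
```

Emit:
move_arm --targets "-1 0 0 0.3 0 0 0;-1 0 0 0 0 0 0;-1 0 0 0 0 0 0"

```text
clock: 16.53
eef_pos: [548.6, -146.9, 94.5]
tool_rot: [-3.142, -0.001, -0.208]
force: [-0.1, 0.6, 2.6]
width: -0.0
gripper_force: 1.4
```

Emit:
move_arm --targets "-1 0 0 0.25 0 0 0;-1 0 0 0 0 0 0;-1 0 0 0 0 0 0"

```text
clock: 16.78
eef_pos: [548.6, -146.9, 92.0]
tool_rot: [3.142, -0.001, -0.208]
force: [0.3, 1.3, 4.2]
width: 0.5
gripper_force: 2.1
```

Emit:
move_arm --targets "-1 0 0 0.25 0 0 0;-1 0 0 0 0 0 0;-1 0 0 0 0 0 0"

```text
clock: 17.03
eef_pos: [548.6, -146.9, 90.9]
tool_rot: [-3.141, -0.001, -0.208]
force: [-2.0, 1.0, 15.3]
width: 0.2
gripper_force: 7.9
```

The force jumped to 15 N, so the button is bottomed out. Retracting.

Emit:
move_arm --targets "-1 0 0 -1 0 0 0;-1 0 0 -2 0 0 0;-1 0 0 -2.5 0 0 0;-1 0 0 -2.5 0 0 0;-1 0 0 0 0 0 0"

```text
clock: 17.45
eef_pos: [550.9, -147.7, 173.5]
tool_rot: [3.141, -0.007, -0.208]
force: [0.5, 0.7, 0.9]
width: 0.3
gripper_force: 0.0
```

Emit:
move_arm --targets "-1 0 0 0 0 0 0;-1 0 0 0 0 0 0;-1 0 0 0 0 0 0;-1 0 0 0 0 0 0;-1 0 0 0 0 0 0"

```text
clock: 17.87
eef_pos: [547.7, -146.7, 168.3]
tool_rot: [3.142, 0.002, -0.208]
force: [0.0, 0.1, 0.2]
width: -0.3
gripper_force: 0.0
```

```bash
python3 -c "
from cell import order
print(order.finish_job())"
```

```text
the job is handed in; nothing more can be done
None
```

I turned the knob to its counterclockwise stop (about 0.35 N m), then three clicks clockwise by feel, let go, pressed the start button fully down (15 N) and handed the job in at about 18 s; no verdict was returned.

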